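# Pile dishes on the bench shaker and clip the clamp bar

## Robot

A 6-joint arm with a two-finger parallel gripper is mounted at the origin on a cart in front of the work surface, level with it; the furniture and walls round the work are solid. World frame = base frame: x ahead of the robot, y to its left, z up, the work surface at z = 0. Lengths are in m, angles in rad, forces in N, time in s.
With the tool pointing down it reaches from about 0.275 to 0.825 m from the base axis. Payload 5.2 kg.
Tool frame: the origin (TCP) lies midway between the tips of the shut fingers; the grasp point (between the pads) lies 19 mm behind it; z points along the fingers, y is the line along which they close (so a half turn about z gives the same grasp; the last joint's range is limited). The gripper opens to 93 mm and grips with 3 to 60 N. Pads are 15 mm wide; open, the fingers measure 128 mm over their backs; the gripper's body (75 mm by 188 mm) begins 65 mm behind the grasp point.
Start: joints at [-0.203, 0.259, 1.535, -0, 1.348, -0.203], TCP at [0.55, 0, 0.219] pointing down, gripper open.
Joint ranges: [-3.14, 3.14], [-0.91, 2.08], [0.19, 2.58], [-1.22, 4.36], [0.22, 2.71], [-3.12, 3.12]. Speed limits (rad/s): [2.57, 2.57, 3.14, 3.14, 3.14, 3.14].

## Interface

Orientations are given as a unit quaternion [x, y, z, w].
In Python, from cell import env gives the robot as it stands. Calls block until the motion is done:
- env.reach(position, orientation): joint-space move of the TCP to a pose.
- env.servo_line(position, attitude=None, vel=0.15, max_force=None): straight line of the TCP; attitude=None keeps the orientation; vel is the mean speed in m/s. With max_force (N) it stops when the force on the tool has changed by that much, and returns True; else False.
- env.move_joints(angles): joint-space move.
- env.command_gripper(opening): opening from 0.0 (shut) to 1.0 (fully open); the grip force is fixed at half the most; returns when the fingers have stopped.
- env.pause(seconds).
- env.inverse_kinematics(position, orientation): joint angles nearest the present ones, or None.
- env.snapshot(name): name is "scene" or "side" or "wrist"; returns a dict with "img" (420x560x3 uint8, red, green, blue), "depth" (420x560 float32, m along the optical axis (not along the pixel's ray), 0 where there is no reading), "intrinsics" (3x3 intrinsics, pixels), "extrinsics" (4x4, takes a point from camera to world coordinates); the wrist camera has in their place "tool_from_camera" (4x4, takes a point from camera to tool coordinates, whose origin is the TCP and whose axes are the flange's). Camera axes: x right, y up, looking along -z (the intrinsics and any distortion apply to the point x, -y, -z); pixel columns grow to the right and rows downward; lengths in m; the calibration is good to about 2 mm. A picture is of the moment at which its call begins: read the wrist's pose just before it.
A pose or a line that the arm cannot do raises env.Unreachable and nothing moves.
- env.job_done(): hands the job in; it is judged then, once.
Readings, each from a call of its own:
- env.get_clock(): time.
- env.get_joint_positions(): joint angles.
- env.get_qvel(): joint speeds.
- env.get_tau(): joint torques, N m.
- env.get_position(): TCP position.
- env.get_orientation(): TCP orientation.
- env.get_contact_force(): force on the tool from outside, world axes, zero at the start.
- env.get_moment(): the same for the moment, N m.
- env.get_opening(): opening from 0.0 (shut) to 1.0 (fully open).
- env.get_grip_force(): force on a finger pad.
Only numpy, scipy, OpenCV 4.12 (cv2) and the standard library are available. Lean on these libraries where they do the work, as an engineer would, in place of code of your own. Each camera call takes 0.05 s, during which the arm holds its last target. There are 200 camera calls.

## Task

Load the bench shaker: set the two closed 60 mm dishes from the bench squarely on the dish already on its platform, one on top of the other, each base seated inside the lid rim of the dish below and kept level all the way. Then swing the clamp bar over the finished pile and press its end tab down until the sprung catch snaps over it, so that the pile is held for shaking. Leave the other glassware where it stands.

Things in the scene. Friction and masses are not known exactly. Their poses are not given: they have to be found in the camera images.
- shaker: bench shaker, fixed: white housing 150 x 190 mm (x, y), 46 mm high, dark panel on its -x face; on it an aluminium platform 120 x 160 mm, top 56 mm above the bench. On the platform's y axis stand the bar's hinge post (46 mm to +y of centre, 122 mm high) and the catch (50 mm to -y, 130 mm high): fingers closing along the shaker's x axis clear both. Origin: underside centre on the bench, z up
- seat (a point): centre of the platform's top face, 56 mm above the bench, inside a low locating ring (56.4 mm inside diameter, 3 mm high) in which the lowest dish stands; the axis of the pile. Axes as the shaker's
- bar_hinge (a point): middle of the clamp bar's hinge axis, 46 mm to the shaker's +y side of the pile's axis and 116 mm above the bench; the hinge axis is parallel to the shaker's x axis
- bar_tab (a point): centre of the upper face of the clamp bar's end tab (rubber-faced plate 26 x 18 mm), 118 mm from the hinge axis: press here. With the bar closed it lies 72 mm from the pile's axis on the shaker's -y side, 120.5 mm above the bench, 22 mm beyond the catch
- clamp_bar (a joint): clamp bar (steel strip 14 x 4 mm, forked end 26 mm wide), rad: 0 = level over the pile, grows as the tab end rises and swings over to +y; starts at 2.0 to 2.4, leaning away from the pile; stop at 2.5. Stiff hinge (0.05 N m): stays about where left. A sprung foot under it meets the third lid about 3 mm before level, then presses with 3 N. Caught: 0 to 0.015; not yet caught: over 0.03
- catch (a joint): tilt of the sprung catch, an upright hooked steel strip 11 mm wide that passes between the bar's fork, rad: 0 = upright. The bar's cross pin pushes it outward to about 0.1 on the way down, then it springs back over the pin; pressing the tab takes about 4 to 8 N
- dish_low: closed clear glass Petri dish on the shaker's ring: one rigid piece, 60 g. Lid 60 mm wide, its skirt (grip here) 5 to 16 mm above the underside; base below 53 mm wide, tapering to 48 mm. Flat lid top at 16 mm, ringed by a raised rim 56.4 mm inside, 2.5 mm high (18.5 mm overall). A dish's base drops inside the rim of the dish below: piled dishes are 16 mm apart. Origin: underside centre, z up
- dish_1: closed clear glass Petri dish on the bench, 60 mm wide, in every way like dish_low (skirt to grip 5 to 16 mm up, pile pitch 16 mm). Origin: underside centre, z up
- dish_2: closed clear glass Petri dish on the bench, 60 mm wide, in every way like dish_low and dish_1; either may go on first. Origin: underside centre, z up
- sample_cup: small clear open cup, 40 mm wide and 25 mm high, loose on the bench, not part of the job; origin: centre of its underside
- open_dish: small clear open dish, 43 mm wide and 11 mm high, loose on the bench, not part of the job; origin: centre of its underside
- flask: clear conical flask with stopper, 64 mm wide and 106 mm high, loose on the bench, not part of the job; origin: centre of its underside
Mind the look-alikes: they are no part of the job. Leave any orange or yellow look-alike of the dish_1 alone.

How it is judged:
By the outcome, as a careful person would: the job done as asked, in the order asked, and still so for the second after the job is handed in, with the robot touching nothing.
It also fails if it takes over 72 s, if anything falls off the work surface, if the arm or the gripper's body presses on something with over 40 N, if the wrist force passes 120 N, or if a joint passes its speed limit or range.

## Working session

There is one attempt and no reset: what is moved stays moved. The work goes in short steps, each a Python script; the robot and the scene stay as the last script left them, time stands still between calls to the robot, and variables do not carry over. Pictures are saved under pics/ and viewed, at most 11 in all, crops included, and the job is handed in when it is done.

```bash
mkdir -p pics; ls
cat > h.py <<'E'
import numpy as np, cv2, pickle
from cell import env
def snap(n,save=None):
    p=(env.get_position(),env.get_orientation()); s=env.snapshot(n); s['pose']=p
    if save: cv2.imwrite(f'pics/{save}.png',s['img'][:,:,::-1]); pickle.dump(s,open(f'pics/{save}.pkl','wb'))
    return s
E
python3 - <<'E'
from h import *
for n in ('scene','side'):
    s=snap(n,n+'0'); print(n,{k:(v.round(3).tolist() if k in('intrinsics','extrinsics') else getattr(v,'shape',v)) for k,v in s.items()})
s=snap('wrist','wrist0');print(s.keys(),s['tool_from_camera'].round(3).tolist(),s['pose'])
print([ (k,v) for k,v in s.items() if 'dist' in k])
a=[cv2.imread(f'pics/{n}0.png') for n in('scene','side')]
print(env.get_clock())
E
```

```text
pics
scene {'img': (420, 560, 3), 'depth': (420, 560), 'intrinsics': [[387.897, 0.0, 275.528], [0.0, 387.897, 208.465], [0.0, 0.0, 1.0]], 'extrinsics': [[0.468, 0.677, -0.568, 0.082], [-0.884, 0.352, -0.308, -0.341], [-0.009, 0.646, 0.763, 0.759], [0.0, 0.0, 0.0, 1.0]], 'pose': (array([5.49457066e-01, 1.32692197e-04, 2.17827749e-01]), array([ 7.07111579e-01,  7.07101411e-01, -5.01385067e-04, -7.46319530e-04]))}
side {'img': (420, 560, 3), 'depth': (420, 560), 'intrinsics': [[545.062, 0.0, 282.336], [0.0, 545.062, 197.854], [0.0, 0.0, 1.0]], 'extrinsics': [[-0.854, 0.184, -0.487, -0.185], [-0.52, -0.311, 0.795, 1.147], [-0.005, 0.932, 0.362, 0.635], [0.0, 0.0, 0.0, 1.0]], 'pose': (array([5.49487267e-01, 1.24339118e-04, 2.17869037e-01]), array([ 7.07097451e-01,  7.07115592e-01, -4.77271693e-04, -7.11513322e-04]))}
dict_keys(['img', 'depth', 'intrinsics', 'tool_from_camera', 'pose']) [[0.0, 0.969, 0.245, 0.068], [1.0, -0.0, -0.0, -0.0], [-0.0, 0.245, -0.969, -0.166], [0.0, 0.0, 0.0, 1.0]] (array([5.49522416e-01, 1.19268093e-04, 2.17919369e-01]), array([ 7.07110122e-01,  7.07102989e-01, -4.34281752e-04, -6.71057555e-04]))
[]
0.15
```

View pics/scene0.png

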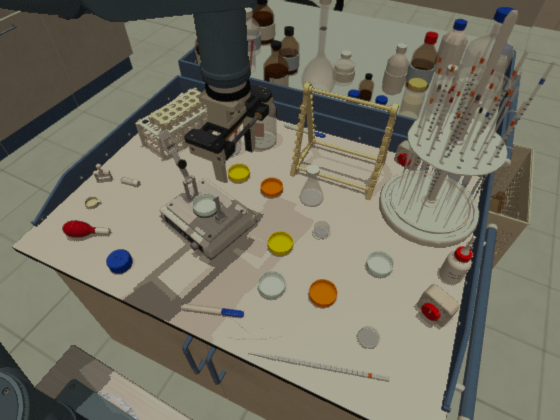

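View pics/side0.png

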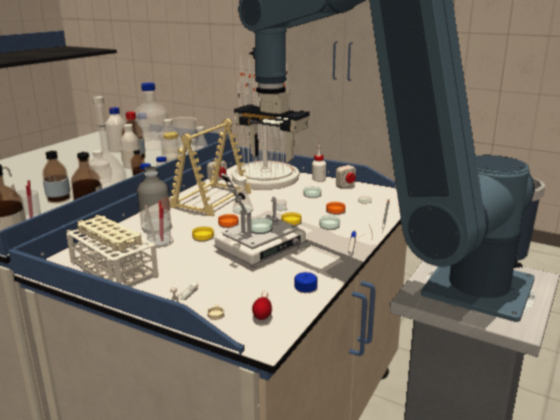

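The scene view shows the shaker at (208,215) with dish_low at (205,206). The clear 60 mm dishes are at (272,285) and (380,264), and the small cup and open dish are at (321,230) and (368,337). The orange and yellow look-alikes are nearby. Next I'll turn these pixels into positions.

```bash
cat >> h.py <<'E'
from scipy.spatial.transform import Rotation as R
def T_of(s):
    if 'extrinsics' in s: return s['extrinsics']
    T=np.eye(4);T[:3,:3]=R.from_quat(s['pose'][1]).as_matrix();T[:3,3]=s['pose'][0]
    return T@s['tool_from_camera']
def pix2z(s,uv,z):
    T=T_of(s);K=s['intrinsics'];uv=np.atleast_2d(uv).astype(float)
    d=np.c_[(uv[:,0]-K[0,2])/K[0,0],-(uv[:,1]-K[1,2])/K[1,1],-np.ones(len(uv))]@T[:3,:3].T
    return T[:3,3]+d*((z-T[2,3])/d[:,2])[:,None]
def proj(s,P):
    T=T_of(s);K=s['intrinsics'];c=(np.atleast_2d(P)-T[:3,3])@T[:3,:3]
    return np.c_[K[0,2]+K[0,0]*c[:,0]/-c[:,2],K[1,2]-K[1,1]*c[:,1]/-c[:,2]]
def load(n): return pickle.load(open(f'pics/{n}.pkl','rb'))
def q(yaw): # tool down, closing axis(y) at angle yaw+90 etc: tool x at yaw
    return (R.from_euler('z',yaw)*R.from_euler('x',np.pi)).as_quat()
E
python3 - <<'E'
from h import *
s=load('scene0')
for n,uv,z in [('A',(272,284),.0185),('B',(380,263),.0185),('low',(205,205),.0745),('cup',(321,230),.0125),('open',(368,337),.005),('flask',(312,196),.01),('y1',(281,243),.0185),('o1',(272,187),.0185),('o2',(322,292),.0185),('y0',(239,173),.0185)]:
    print(n,pix2z(s,uv,z)[0].round(3))
im=cv2.imread('pics/scene0.png')[140:270,140:270]
im2=cv2.imread('pics/side0.png')[150:280,190:330]
cv2.imwrite('pics/c1.png',np.hstack([cv2.resize(im,(400,400),interpolation=3),cv2.resize(im2,(400,400),interpolation=3)]))
print(R.from_quat(s['pose'][1]).as_matrix().round(2).tolist())
E
```

```text
A [ 0.442 -0.135  0.018]
B [ 0.6   -0.323  0.018]
low [0.525 0.086 0.075]
cup [ 0.628 -0.169  0.012]
open [ 0.433 -0.356  0.005]
flask [ 0.721 -0.103  0.01 ]
y1 [ 0.546 -0.103  0.018]
o1 [0.694 0.    0.018]
o2 [ 0.474 -0.238  0.018]
y0 [0.699 0.105 0.019]
[[0.0, 1.0, -0.0], [1.0, -0.0, 0.0], [0.0, -0.0, -1.0]]
```

View pics/c1.png

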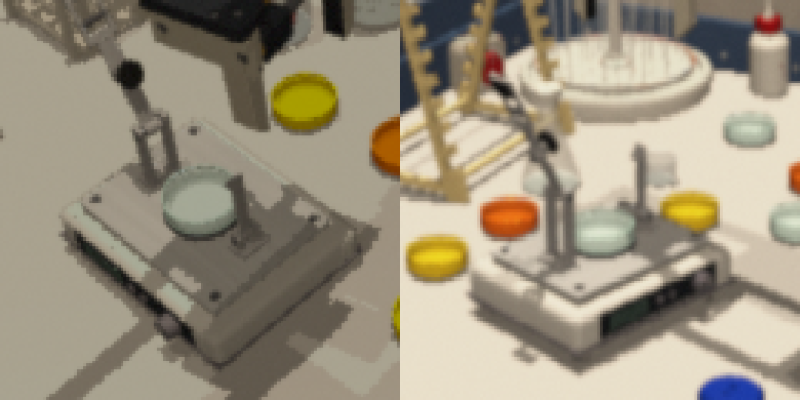

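The crop shows the hinge post at scene (189,179), the catch at (217,198), and the bar leaning away to +y. Next I'll take close wrist views.

Run:
```python
from h import *
s=load('scene0')
h=pix2z(s,(189,179),.122)[0];c=pix2z(s,(217,198.5),.130)[0];print(h,c,np.degrees(np.arctan2(*(h-c)[[1,0]]))-90)
q0=env.get_orientation()
for n,p in [('ws',(.525,.12,.30)),('wa',(.442,-.115,.2)),('wb',(.60,-.303,.2))]:
    env.reach(p,q0); s=snap('wrist',n)
print(s['intrinsics'],env.get_clock(),env.get_joint_positions())
cv2.imwrite('pics/m1.png',np.vstack([cv2.imread('pics/ws.png')[:300,80:480].repeat(1,0) if 0 else np.hstack([cv2.resize(cv2.imread('pics/ws.png'),(400,300),interpolation=cv2.INTER_AREA)]*1+[np.zeros((300,400,3),np.uint8)]),np.hstack([cv2.resize(cv2.imread(f'pics/{n}.png'),(400,300),interpolation=cv2.INTER_AREA) for n in('wa','wb')])]))
```

```text
[0.5428943  0.13463537 0.122     ] [0.51671665 0.03900309 0.13      ] -15.30870551105528
[[350.26014467   0.         275.56909829]
 [  0.         350.26014467 210.16972359]
 [  0.           0.           1.        ]] 2.95 [-6.31202488e-01  4.89812315e-01  1.23776605e+00 -2.76778274e-04
  1.41554486e+00 -6.32506082e-01]
```

View pics/m1.png

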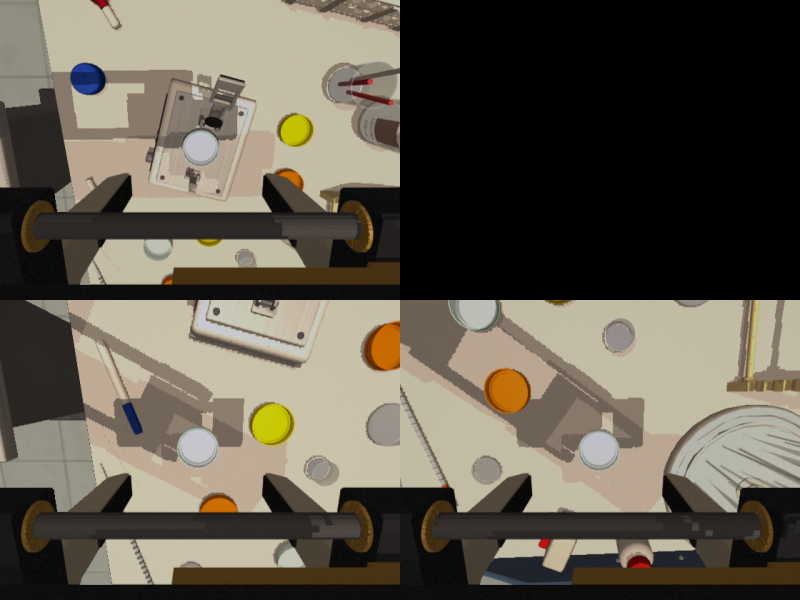

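View pics/ws.png

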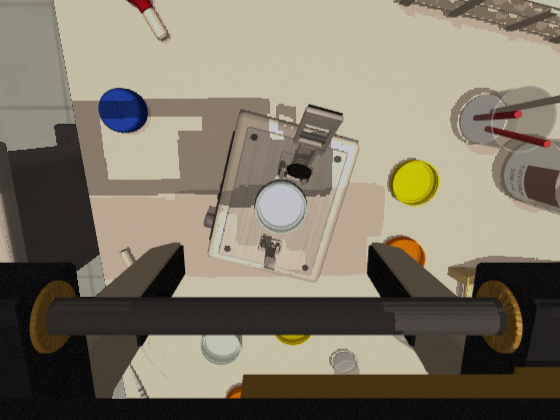

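In ws, dish_low is at (280,206), the platform screws are at (254,137), (337,159), (227,248) and (305,267), and the yaw is about -15°. Dishes A and B sit near the middle of wa and wb, at about (276,206) and (277,210). I'll refine these numerically.

```bash
cat >> h.py <<'E'
def dish(s,c,z=.0185,r=60):
    im=s['img'].astype(int); m=((im[:,:,2]-im[:,:,0])>-4)&(im.sum(2)>330)
    w=np.zeros_like(m);cv2_m=np.zeros(m.shape,np.uint8);cv2.circle(cv2_m,tuple(int(v) for v in c),r,1,-1)
    m=(m&(cv2_m>0)).astype(np.uint8)
    m=cv2.morphologyEx(m,cv2.MORPH_OPEN,np.ones((3,3),np.uint8))
    n,l,st,ce=cv2.connectedComponentsWithStats(m); k=1+np.argmax(st[1:,4])
    cs,_=cv2.findContours((l==k).astype(np.uint8),cv2.RETR_EXTERNAL,cv2.CHAIN_APPROX_NONE)
    p=max(cs,key=len); e=cv2.fitEllipse(cv2.convexHull(p))
    X=pix2z(s,cv2.convexHull(p)[:,0,:]+0.,z)[:,:2]
    (cx,cy),rr=cv2.minEnclosingCircle(X.astype(np.float32))
    return e,pix2z(s,e[0],z)[0],np.array([cx,cy]),rr
E
python3 - <<'E'
from h import *
for n,c,z,r in [('ws',(280,206),.0745,32),('wa',(276,206),.0185,40),('wb',(277,210),.0185,40)]:
    print(n,dish(load(n),c,z,r))
s=load('ws')
S=pix2z(s,[(254,137),(337,159),(227,248),(305,267)],.056)[:,:2]
print('screws',S.round(4),S.mean(0)); 
for a,b in((0,2),(1,3)): print(np.degrees(np.arctan2(*(S[a]-S[b])[::-1]))-90,np.linalg.norm(S[a]-S[b]))
for a,b in((1,0),(3,2)): print(np.degrees(np.arctan2(*(S[a]-S[b])[::-1])),np.linalg.norm(S[a]-S[b]))
# depth check of platform & housing
T=T_of(s);d=s['depth'];K=s['intrinsics']
v,u=np.mgrid[:420,:560];P=np.stack([(u-K[0,2])/K[0,0]*d,-(v-K[1,2])/K[1,1]*d,-d],-1)@T[:3,:3].T+T[:3,3]
for lo,hi in((.05,.06),(.038,.06)):
    m=(P[...,2]>lo)&(P[...,2]<hi)&(d>0)&(u>195)&(u<365)&(v>95)&(v<290)
    print(m.sum(),cv2.minAreaRect((P[m][:,:2]*1000).astype(np.float32)))
m=(d>0)&(v>95)&(v<170)&(u>280)&(u<350)&(P[...,2]>.15)
print('bar',m.sum(),P[m].max(0) if m.any() else 0,P[m].min(0) if m.any() else 0, P[m].mean(0))
print('table z',np.median(P[60:90,100:200,2]),P[215,275,2])
E
```

```text
ws (((280.51141357421875, 206.33656311035156), (45.77497100830078, 47.67841339111328), 81.92312622070312), array([0.52982273, 0.09309363, 0.0745    ]), array([0.5299595 , 0.09285788]), 0.02772732824087143)
wa (((276.6309509277344, 205.2080841064453), (50.51205062866211, 53.35883331298828), 93.21111297607422), array([ 0.44320605, -0.12969712,  0.0185    ]), array([ 0.44306859, -0.13034862]), 0.027540728449821472)
wb (((278.2196350097656, 208.7161102294922), (49.095584869384766, 53.363487243652344), 91.47149658203125), array([ 0.60209229, -0.3196536 ,  0.0185    ]), array([ 0.60193086, -0.3204765 ]), 0.02726973593235016)
screws [[0.4993 0.1703]
 [0.5955 0.1453]
 [0.4639 0.0354]
 [0.5612 0.0102]] [0.52998612 0.09027459]
-14.699018449052588 0.13946323895694873
-14.221840439710533 0.1394033050534814
-14.547033076105135 0.09930173468124616
-14.511850995150361 0.10046290428507422
9214 ((529.8364868164062, 90.11209106445312), (159.8054656982422, 120.24095153808594), 75.46501159667969)
13942 ((523.6188354492188, 92.68769836425781), (187.9561309814453, 162.95364379882812), 75.43590545654297)
bar 1765 [0.56869778 0.19817661 0.23004411] [0.53404723 0.14814105 0.15002406] [0.55177545 0.17723472 0.20153437]
table z -0.00010669393108014846 0.0719958974023292
```

Run:
```python
from h import *
def cloud(n):
    s=load(n);T=T_of(s);d=s['depth'];K=s['intrinsics'];v,u=np.mgrid[:420,:560]
    P=np.stack([(u-K[0,2])/K[0,0]*d,-(v-K[1,2])/K[1,1]*d,-d],-1)@T[:3,:3].T+T[:3,3]
    return P[d>0]
P=np.vstack([cloud('scene0'),cloud('side0')])
for nm,c in(('B',(.602,-.320)),('A',(.443,-.130)),('tab',(.575,.235))):
    r=P[:,:2]-c;dd=np.hypot(*r.T);an=np.degrees(np.arctan2(r[:,1],r[:,0]))
    print(nm)
    for a in range(-180,180,20):
        o=[]
        for lo,hi in((.03,.08),(.08,.2),(.2,.5)):
            m=(an>=a)&(an<a+20)&(P[:,2]>lo)&(P[:,2]<hi)&(dd<.25)
            o.append((int(m.sum()),round(float(dd[m].min())*1000) if m.any() else None))
        print(a,o)
```

```text
B
-180 [(0, None), (0, None), (0, None)]
-160 [(0, None), (0, None), (0, None)]
-140 [(613, 114), (0, None), (0, None)]
-120 [(1496, 109), (0, None), (0, None)]
-100 [(395, 146), (0, None), (0, None)]
-80 [(974, 124), (328, 137), (0, None)]
-60 [(434, 140), (0, None), (25, 179)]
-40 [(1209, 105), (683, 147), (2678, 125)]
-20 [(1271, 103), (868, 132), (3569, 121)]
0 [(658, 118), (368, 162), (1562, 129)]
20 [(163, 204), (292, 219), (0, None)]
40 [(32, 228), (9, 239), (0, None)]
60 [(250, 224), (110, 235), (0, None)]
80 [(0, None), (0, None), (0, None)]
100 [(0, None), (0, None), (0, None)]
120 [(0, None), (0, None), (0, None)]
140 [(0, None), (0, None), (0, None)]
160 [(0, None), (0, None), (0, None)]
A
-180 [(0, None), (0, None), (0, None)]
-160 [(0, None), (0, None), (0, None)]
-140 [(0, None), (0, None), (0, None)]
-120 [(0, None), (0, None), (0, None)]
-100 [(0, None), (0, None), (0, None)]
-80 [(0, None), (0, None), (0, None)]
-60 [(0, None), (0, None), (0, None)]
-40 [(0, None), (0, None), (0, None)]
-20 [(0, None), (0, None), (0, None)]
0 [(0, None), (0, None), (0, None)]
20 [(0
[... 301 characters left out ...]
e)]
tab
-180 [(3, 222), (0, None), (0, None)]
-160 [(500, 70), (0, None), (0, None)]
-140 [(2007, 59), (22, 60), (115, 44)]
-120 [(2362, 53), (857, 58), (3734, 40)]
-100 [(1107, 55), (2, 64), (1684, 46)]
-80 [(229, 58), (0, None), (281, 199)]
-60 [(7, 78), (0, None), (0, None)]
-40 [(46, 202), (1, 226), (0, None)]
-20 [(621, 180), (88, 184), (0, None)]
0 [(103, 205), (24, 212), (0, None)]
20 [(510, 132), (843, 147), (0, None)]
40 [(1021, 127), (810, 127), (0, None)]
60 [(216, 214), (17, 213), (0, None)]
80 [(569, 237), (0, None), (0, None)]
100 [(325, 180), (0, None), (0, None)]
120 [(0, None), (0, None), (0, None)]
140 [(169, 224), (0, None), (0, None)]
160 [(0, None), (0, None), (0, None)]
```

```bash
cat >> h.py <<'E'
R0=R.from_matrix([[0,1,0],[1,0,0],[0,0,-1]])
def qy(deg): return (R.from_euler('z',deg,degrees=True)*R0).as_quat()
YS=-14.5
def pick(xy,deg):
    env.reach([*xy,.06],qy(deg)); env.servo_line([*xy,.004],vel=.08,max_force=8)
    p=env.get_position(); env.command_gripper(0.0)
    print('at',p,'open',env.get_opening(),'F',env.get_grip_force(),env.get_contact_force())
    p=env.get_position(); env.servo_line([*xy,.05],vel=.08); print('open',env.get_opening(),'t',env.get_clock()); return p[2]
E
python3 - <<'E'
from h import *
h=pick((.4431,-.1303),YS); print('h',h)
env.servo_line([.4431,-.1303,.19],vel=.2)
env.reach([.5300,.0918,.19],qy(YS))
s=snap('wrist','hold1'); print(env.get_position(),env.get_opening(),env.get_grip_force(),env.get_clock(),R.from_quat(env.get_orientation()).as_matrix().round(3).tolist())
E
```

```text
at [ 0.443455   -0.13052741  0.00420298] open 0.6380875553432152 F 30.00055968761444 [ 0.41556533 -0.3438429   2.25388055]
open 0.6362028507822727 t 6.225
h 0.004159731881798204
[0.52964647 0.0905075  0.18948675] 0.6383637964408072 29.99965488910675 8.0667 [[0.251, 0.968, -0.001], [0.968, -0.251, -0.001], [-0.001, -0.001, -1.0]]
```

View pics/hold1.png

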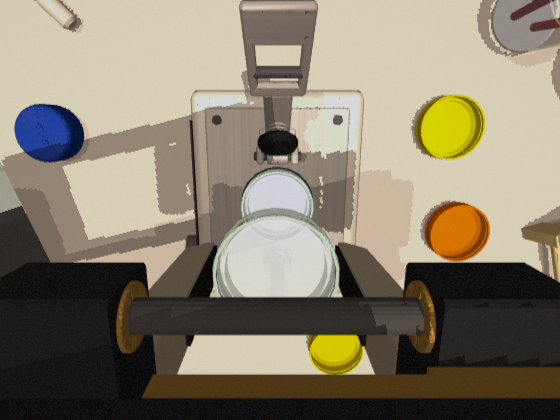

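The held dish is level and aligned with the platform, with its rim around (277,260). dish_low is at (278,203) and the open bar is behind it. Now I'll lower it.

```bash
cat >> h.py <<'E'
def place(xy,under,h):
    env.servo_line([*xy,under+h+.008],vel=.1); env.pause(.2)
    p=env.get_position(); print('above',p)
    st=env.servo_line([*xy,under+h-.002],vel=.02,max_force=4)
    print('stop',st,env.get_position()-[0,0,under+h],env.get_contact_force(),env.get_opening())
E
python3 - <<'E'
from h import *
place((.5300,.0922),.072,.0042); print(env.get_clock())
E
```

```text
above [0.53037976 0.09220763 0.08478155]
stop True [ 5.29892477e-01  9.22422893e-02 -2.09605345e-04] [ 0.29746977 -0.77540133  3.47115947] 0.6388675267025347
9.9083
```

Contact came at exactly the seated height. I'll release, check it, and take a fresh view of B at the grasp yaw.

Run:
```python
from h import *
env.command_gripper(0.95)
env.servo_line([.5300,.0922,.19],vel=.2)
s=snap('wrist','p1'); 
for z in (.088,.0905): print(z,dish(s,(277,195),z,45))
f=np.array([-np.sin(np.radians(30)),np.cos(np.radians(30))])
c=np.array([.602,-.3205])+.02*f
env.reach([*c,.2],qy(30)); env.pause(.2); s=snap('wrist','wb2'); print(proj(s,[.602,-.3205,.016]))
for z in (.016,.0185): print(z,dish(s,proj(s,[.602,-.3205,.016])[0],z,40))
print(env.get_clock())
cv2.imwrite('pics/m2.png',np.hstack([cv2.imread(f'pics/{n}.png')[60:360,80:480] for n in('p1','wb2')]))
```

```text
0.088 (((277.2612609863281, 207.60679626464844), (61.97121047973633, 68.8613052368164), 99.09526062011719), array([0.53058783, 0.09437513, 0.088     ]), array([0.52989256, 0.09295093]), 0.027217401191592216)
0.0905 (((277.2612609863281, 207.60679626464844), (61.97121047973633, 68.8613052368164), 99.09526062011719), array([0.53073558, 0.0949721 , 0.0905    ]), array([0.53004682, 0.09356122]), 0.026963718235492706)
[[274.61650428 210.53838796]]
0.016 (((273.2821044921875, 210.3158721923828), (49.8405647277832, 53.06471633911133), 88.79388427734375), array([ 0.60068997, -0.32098511,  0.016     ]), array([ 0.60114044, -0.32159477]), 0.027729902416467667)
0.0185 (((273.2821044921875, 210.3158721923828), (49.8405647277832, 53.06471633911133), 88.79388427734375), array([ 0.60038544, -0.32042831,  0.0185    ]), array([ 0.6008327 , -0.32103366]), 0.02753268927335739)
13.1
```

View pics/m2.png

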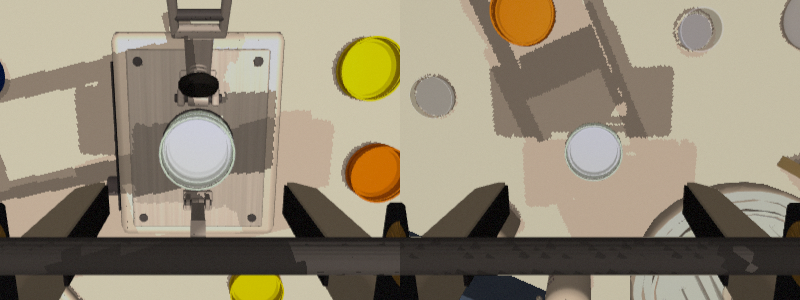

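dish_1 sits concentrically on dish_low, at left (197,150). dish B is clear of its neighbours, at right (593,150). Now I'll pick B and place it.

Run:
```python
from h import *
b=(.6008,-.3212)
h=pick(b,30)
env.servo_line([*b,.20],vel=.2)
env.reach([.5300,.0925,.20],qy(YS))
place((.5300,.0925),.088,h); print(h,env.get_clock())
```

```text
at [ 0.60104469 -0.3214067   0.00416884] open 0.6404596567745307 F 30.00052114133723 [-0.65691968  0.80671345  1.81120846]
open 0.6362147295271883 t 15.8833
above [0.53041664 0.09253383 0.10089168]
stop True [ 5.29992726e-01  9.24879018e-02 -3.13307790e-04] [0.39670009 0.05560068 1.98929578] 0.6388524629898887
0.0042802226544525375 20.1167
```

```bash
cat >> h.py <<'E'
S0=np.array([.5299,.0902]);a_=np.radians(YS);EX=np.array([np.cos(a_),np.sin(a_)]);EY=np.array([-np.sin(a_),np.cos(a_)])
def cloud(s):
    T=T_of(s);d=s['depth'];K=s['intrinsics'];v,u=np.mgrid[:420,:560]
    P=np.stack([(u-K[0,2])/K[0,0]*d,-(v-K[1,2])/K[1,1]*d,-d],-1)@T[:3,:3].T+T[:3,3]
    P=P[d>0]; return np.c_[(P[:,:2]-S0)@EX,(P[:,:2]-S0)@EY,P[:,2]]
def W(y,z,x=0): return [*(S0+x*EX+y*EY),z]
E
python3 - <<'E'
from h import *
env.command_gripper(0.95)
env.servo_line([.5300,.0925,.235],vel=.2)
s=snap('wrist','p2'); snap('side','side2')
print(env.get_clock(),dish(s,(277,195),.104,50))
for n in('wrist','side'):
    P=cloud(load('p2' if n=='wrist' else 'side2'))
    m=(abs(P[:,0])<.018)&(P[:,1]>.05)&(P[:,1]<.16)&(P[:,2]>.13)&(P[:,2]<.25);Q=P[m]
    if len(Q): print(n,len(Q),np.polyfit(Q[:,1],Q[:,2],1),'tip',Q[Q[:,2].argmax()],Q[Q[:,1].argmax()],'x',Q[:,0].min(),Q[:,0].max())
a=cv2.imread('pics/p2.png')[60:360,80:480]; b=cv2.resize(cv2.imread('pics/side2.png')[140:260,190:350],(400,300),interpolation=3)
cv2.imwrite('pics/m3.png',np.hstack([a,b]))
E
```

```text
21.7667 (((276.8654479980469, 201.3893280029297), (60.94722366333008, 62.838924407958984), 84.5473861694336), array([0.52978738, 0.09328384, 0.104     ]), array([0.52971691, 0.09258206]), 0.027570411562919617)
wrist 4195 [1.40163662 0.07709172] tip [-0.00232103  0.10490705  0.23007657] [-0.0042028   0.10912858  0.22388924] x -0.013164246762921897 0.012949668204775267
side 230 [1.52152859 0.05895541] tip [-0.00193692  0.10862371  0.23042641] [-0.00642456  0.10945027  0.2268201 ] x -0.01529166202690942 0.012754817545782853
```

View pics/m3.png

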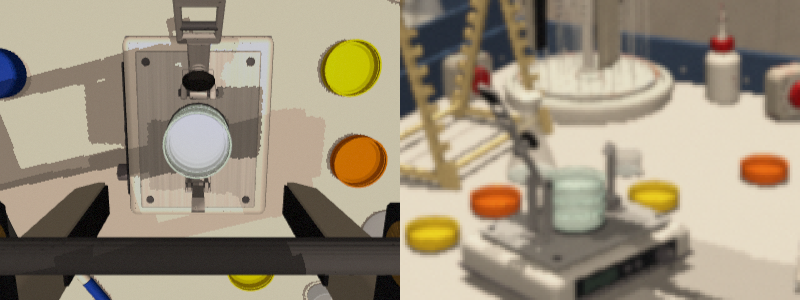

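The pile of three is level and seated, and the bar is at about 2.17 rad. Next I'll swing it over with shut fingers.

Run:
```python
from h import *
env.servo_line(W(0,.34),vel=.25); env.command_gripper(0.0)
env.reach(W(.16,.32),qy(YS)); env.servo_line(W(.16,.19),vel=.2)
print(env.get_clock(),env.get_position(),env.get_contact_force())
def C(th,r): 
    return 46-r*np.cos(th)+4.5*np.sin(th)+7.5, 116+r*np.sin(th)+4.5*np.cos(th)
env.servo_line(W(.125,.19),vel=.1)
w=[(70,205)]+[C(t,118 if t>.45 else 118+7*(.45-t)/.45) for t in(1.2,1.0,.8,.6,.45,.3)]
for y,z in w:
    st=env.servo_line(W(y/1e3,z/1e3),vel=.08,max_force=12)
    print(round(y),round(z),st,env.get_contact_force().round(1))
    if st: break
s=snap('side','side3');snap('scene','scene3'); print(env.get_clock())
b=[cv2.resize(cv2.imread(f'pics/{n}.png')[c],(400,400),interpolation=3) for n,c in(('side3',np.s_[110:260,180:330]),('scene3',np.s_[110:260,130:280]))]
cv2.imwrite('pics/m4.png',np.hstack(b))
```

```text
25.2083 [0.57096427 0.24444545 0.19162452] [ 0.15171555 -0.09929341  0.50840187]
70 205 False [-0.3  0.8  0.4]
15 228 False [ 0.3 -0.5  0.9]
-6 218 False [ 0.7 -0.2 -0.3]
-25 204 False [-0.6  0.5  1. ]
-41 186 False [-0.5 -0.2 -0.2]
-51 171 False [ 0.4  0.9 -0.7]
-60 156 False [ 0.8 -0.2 -0.6]
29.6417
```

View pics/m4.png

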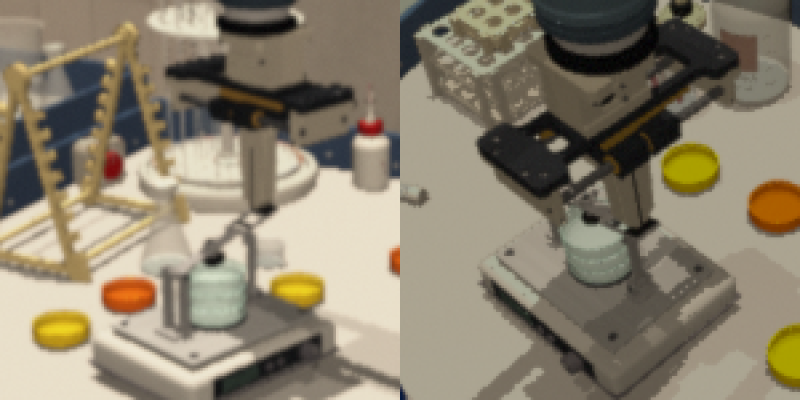

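The bar is now over the pile with its tab under the finger tips, at left (255,215), just above the catch. Next I'll press it down.

Run:
```python
from h import *
env.servo_line(W(-.072,.138),vel=.06,max_force=12); env.pause(.2)
print(env.get_position()[2],env.get_contact_force())
for z in np.arange(.134,.1135,-.0015):
    st=env.servo_line(W(-.072,z),vel=.03,max_force=14); f=env.get_contact_force()
    print(round(z,4),st,env.get_position()[2].round(4),f.round(1))
    if st or f[2]>15: break
snap('side','side4'); print(env.get_clock())
```

```text
0.13813092913857844 [ 0.07943659 -0.03987211  0.71339377]
0.134 False 0.1341 [ 0.3 -0.8  1.1]
0.1325 False 0.1329 [-0.5 -2.1  4.8]
0.131 False 0.1314 [-0.1 -2.4  5.2]
0.1295 False 0.1293 [ 0.6 -0.7  2.2]
0.128 False 0.1276 [-0.5 -0.9 -0.3]
0.1265 False 0.1262 [-1.3 -0.4  0.7]
0.125 False 0.1247 [0.4 0.3 0.1]
0.1235 False 0.1233 [-0.5 -0.2  0. ]
0.122 False 0.1219 [-0.1 -0.2 -0.6]
0.1205 False 0.1206 [ 0.3 -0.5  0.3]
0.119 False 0.119 [-0.4 -1.2  1.6]
0.1175 False 0.1175 [ 1.  -0.4  0.7]
0.116 False 0.1171 [-2.3 -0.7  9.8]
0.1145 False 0.1168 [-5.2 -1.1 19.2]
33.9333
```

Run:
```python
from h import *
snap('scene','scene4')
b=[cv2.resize(cv2.imread(f'pics/{n}.png')[c],(400,400),interpolation=3) for n,c in(('side4',np.s_[150:250,210:310]),('scene4',np.s_[140:240,150:250]))]
cv2.imwrite('pics/m5.png',np.hstack(b))
print(env.get_position(),W(-.072,.1145))
P=cloud(load('side4'));m=(abs(P[:,0])<.02)&(P[:,1]>-.11)&(P[:,1]<.06)&(P[:,2]>.112)&(P[:,2]<.145)
Q=P[m]; 
for y in range(-110,60,10):
    k=(Q[:,1]*1e3>=y)&(Q[:,1]*1e3<y+10)
    if k.any(): print(y,k.sum(),Q[k,2].min().round(4),Q[k,2].max().round(4))
```

```text
[0.51230907 0.02034778 0.11682209] [np.float64(0.5118726397080803), np.float64(0.020493369892776253), 0.1145]
-90 4 0.1194 0.1387
-80 30 0.1124 0.1434
-70 83 0.1121 0.1448
-60 23 0.1134 0.1439
-50 34 0.1123 0.1291
-40 15 0.1132 0.1187
-30 13 0.1127 0.1182
-20 9 0.1131 0.12
-10 12 0.1135 0.1304
0 26 0.1121 0.1295
10 11 0.1121 0.1188
20 11 0.1138 0.1198
30 8 0.1162 0.1205
40 25 0.1133 0.124
50 24 0.1132 0.1237
```

View pics/m5.png

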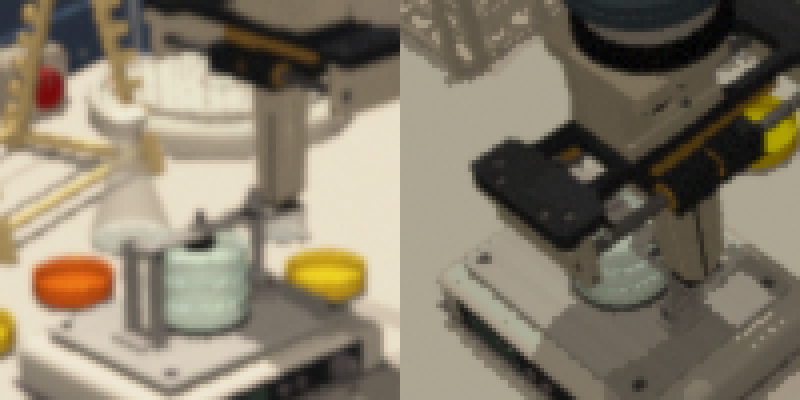

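The bar now looks level across the pile, with its tab under the fingers at left (262,205). I'll back off and check whether it stays latched.

Run:
```python
from h import *
env.servo_line(W(-.072,.20),vel=.1); print(env.get_contact_force())
env.reach(W(-.01,.26),qy(YS)); env.pause(.2)
s=snap('wrist','w5'); snap('side','side5');print(env.get_clock())
for n in('w5','side5'):
    P=cloud(load(n));m=(abs(P[:,0])<.006)&(P[:,1]>-.09)&(P[:,1]<.04)&(P[:,2]>.112)&(P[:,2]<.145);Q=P[m]*1e3
    for y in range(-90,40,10):
        k=(Q[:,1]>=y)&(Q[:,1]<y+10)
        if k.any(): print(n,y,k.sum(),np.percentile(Q[k,2],[5,50,95]).round(1))
b=[cv2.resize(cv2.imread('pics/w5.png')[110:290,180:370],(400,400),interpolation=3),cv2.resize(cv2.imread('pics/side5.png')[160:240,220:300],(400,400),interpolation=3)]
cv2.imwrite('pics/m6.png',np.hstack(b))
```

```text
[-0.69555301  0.84306417  1.01410984]
35.7333
w5 -50 147 [116.7 124.8 129.9]
w5 -40 94 [117.3 118.5 119.5]
w5 -30 139 [117.5 118.4 119.6]
w5 -20 142 [117.3 118.4 119.6]
w5 -10 124 [118.  123.  128.9]
w5 0 177 [117.5 122.3 128.6]
w5 10 155 [117.1 118.3 119.3]
w5 20 166 [116.9 118.2 119.4]
w5 30 168 [116.9 118.2 119.2]
side5 -80 6 [121.5 123.5 124.4]
side5 -70 9 [117.5 121.6 123.7]
side5 -60 3 [125.  129.7 130.5]
side5 -50 18 [118.6 124.2 130.5]
side5 -40 5 [118.1 118.6 119.2]
side5 -30 9 [114.8 119.1 121.4]
side5 -20 5 [118.6 119.3 120.1]
side5 -10 8 [114.3 124.1 129.1]
side5 0 17 [113.1 121.1 127.7]
side5 10 8 [116.4 118.6 119.6]
side5 20 7 [117.9 118.5 120.2]
side5 30 4 [118.4 118.7 119. ]
```

View pics/m6.png

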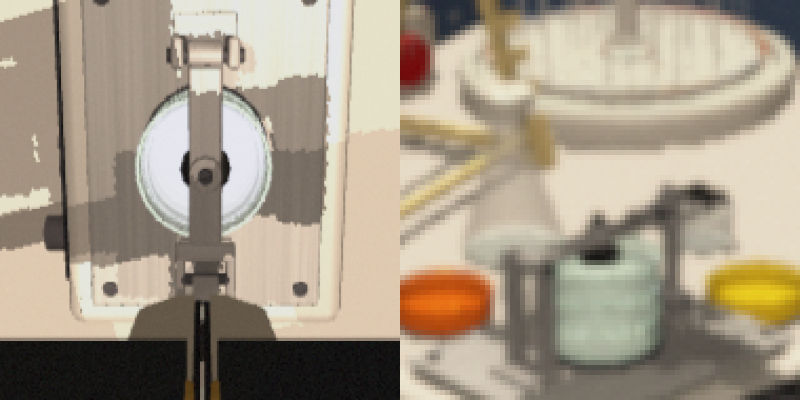

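The released bar reads 118.2 to 118.5 mm along its length, which is about 0.004 rad. It is therefore level and latched, and the pile is square under it. The robot is clear, so I'll hand in.

```bash
python3 -c "
from h import *
print(env.job_done())"
```

```text
the job is handed in; nothing more can be done
None
```

I seated both dishes level on dish_low and latched the clamp bar over the pile (about 0.004 rad after release), then handed the job in at about 36 s; no verdict came back.

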